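# Put the coin tray back in its push-latch drawer

### The job

Put the coin tray away in the little wooden coin cabinet: press the handleless drawer front so that its push latch lets it spring open, then slip the tray in at a tilt, far edge first under the cabinet top, and let it down flat on the ledges inside. Push the drawer in until the latch catches, and see that it stays shut when you let go (another press would open it again). Leave the ink bottle, the candlestick and the cotton reels standing where they are.

Things in the scene. Friction and masses are not known exactly. Their poses are not given: they have to be found in the camera images.
- drawer (a joint): Drawer, m: 0 = shut, caught by the latch (front 7.5 mm off the cabinet); 0.105 = fully out; -0.007 = pressed to the stop. A spring of 2 to 3 N pushes it out. Push-push latch: press past -0.005 (3 to 5 N if slow) and let go: a caught drawer is freed and springs fully out by itself, an open one pushed in is caught and settles at 0. Let go sooner, nothing changes. Out is -x of drawer_front.
- drawer_front (a point): Middle of the outer face of the drawer front, a plain upright board 160 wide, 84 high (its top 90 mm over the table, 42 mm above this point), 14 thick; a brass label frame stands 2 mm proud in its upper half. Axes: x into the cabinet (press along +x), y along the front, z up. Moves with the drawer.
- drawer_seat (a point): Place for the tray in the drawer, moves with it: 83 mm behind drawer_front, 42 mm over the table, on top of two 16 mm wide ledges along the sides; same axes. Inside, 138 mm along x by 126 across; side and rear walls end 30 mm above the ledges, the front board 48 mm above. The tray's origin comes here, with 4 mm play in x and 5 in y. Fully out, the rear 26 mm stay under the cabinet top.
- cabinet_edge (a point): Middle of the upper front edge of the cabinet's top board, 90 mm over the table; axes as drawer_front. The cabinet is a fixed wooden box 160 wide, 200 deep (along +x from here), 90 high; its top board is 10 thick, so its underside is 38 mm above the drawer's ledges.
- coin_tray: Loose flat wooden coin tray with rows of round felt-bottomed wells, 130 (x) by 116 (y) by 6 mm, about 0.16 kg, lying on the table. Origin: centre of its underside; z up, x towards its far edge, which goes in first. A dark wooden grip bar 10 mm thick (x), 56 long (y) and 19 high stands on it, 12 mm nearer to the near edge (x = -12 mm), its top 25 mm above the underside.
- tray_grip (a point): Middle of the coin tray's grip bar, 16 mm above the tray's underside; axes of the tray. Pinch the bar across its 10 mm thickness (fingers closing along x).
- ink_bottle: Bystander, not to be moved: glass ink bottle, 44x44x63 mm. Origin: centre of its underside.
- candlestick: Bystander, not to be moved: brass candlestick, 91 across, 112 high mm. Origin: centre of its underside.
- cotton_reel_1: Bystander, not to be moved: cotton reel with red thread, 31 across, 42 high mm. Origin: centre of its underside.
- cotton_reel_2: Bystander, not to be moved: cotton reel with blue thread, 31 across, 42 high mm. Origin: centre of its underside.

How it is judged:
On the way, in this order (a step that is already met when the one before it is completed fails the run):
1. the drawer has sprung open (value of joint drawer above 0.095 m), for 0.2 s.
2. the tray lies flat on the ledges in the open drawer, let go (x of coin_tray in the frame of drawer_seat between -0.007 and 0.007 m and y of coin_tray in the frame of drawer_seat between -0.008 and 0.008 m and z of coin_tray in the frame of drawer_seat between -0.003 and 0.003 m and angle between the z axis of coin_tray and the z axis of drawer_seat, either way round below 0.04 rad and value of joint drawer above 0.08 m and contact force between the fingers and coin_tray below 0.1 N), for 0.2 s.
At the end, for the whole second after the job is handed in: The drawer is shut and held by its latch (joint within 3 mm of 0 with nothing touching it), and the coin tray lies at rest and flat (within 0.04 rad) on the ledges inside it, within 7 mm along, 8 mm across and 3 mm in height of its place (value of joint drawer between -0.003 and 0.003 m and linear speed of coin_tray below 0.02 m/s and x of coin_tray in the frame of drawer_seat between -0.007 and 0.007 m and y of coin_tray in the frame of drawer_seat between -0.008 and 0.008 m and z of coin_tray in the frame of drawer_seat between -0.003 and 0.003 m and angle between the z axis of coin_tray and the z axis of drawer_seat, either way round below 0.04 rad).
It fails at once if the ink bottle, the candlestick or a cotton reel is moved more than 3 cm or tipped over (distance of any of ink_bottle, candlestick, cotton_reel_1, cotton_reel_2 from where it was at the start of the episode above 0.03 m or angle between any of ink_bottle, candlestick, cotton_reel_1, cotton_reel_2's own z axis and vertical above 0.5 rad).
It also fails if it takes over 72 s, if anything falls off the work surface, if the arm or the gripper's body presses on something with over 40 N, if the wrist force passes 120 N, or if a joint passes its speed limit or range.

### The arm

A 6-joint arm with a two-finger parallel gripper is mounted at the origin on the work surface; the furniture and walls round the work are solid. World frame = base frame: x ahead of the robot, y to its left, z up, the work surface at z = 0. Lengths are in m, angles in rad, forces in N, time in s.
With the tool pointing down it reaches from about 0.375 to 0.975 m from the base axis. Payload 3.8 kg.
Tool frame: the origin (TCP) lies midway between the tips of the shut fingers; the grasp point (between the pads) lies 19 mm behind it; z points along the fingers, y is the line along which they close (so a half turn about z gives the same grasp; the last joint's range is limited). The gripper opens to 85 mm and grips with 20 to 120 N. Pads are 22 mm wide; open, the fingers measure 114 mm over their backs; the gripper's body (76 mm by 85 mm) begins 54 mm behind the grasp point. The pads swing forward as they close: fully open they stand 13 mm farther back than shut.
Start: joints at [-1.338, 0.264, 1.604, -0, 1.274, -0.037], TCP at [0.18, -0.651, 0.231] pointing down, gripper open.
Joint ranges: [-2.63, 2.63], [-0.94, 2.18], [0.31, 2.57], [-1.31, 4.45], [0, 2.66], [-2.55, 2.55]. Speed limits (rad/s): [2.57, 2.57, 3.14, 3.14, 3.14, 3.14].

### API

Orientations are given as a rotation vector (axis times angle).
In Python, from workcell import status, read_camera, workorder, masks_of gives the robot as it stands.
- The arm moves only by the tool drive_tool, never from a script. Its argument "rows" is a list of rows, each a list of 7 numbers: the turn, a rotation vector about the tool's x, y, z in degrees, then the shift along the tool's x, y, z in m, then the opening, from 0 (shut) to 1 (fully open). In form: [[ax, ay, az, tx, ty, tz, claw], ...]. A call has 1 to 8 rows; each row shifts and turns the commanded pose from where the row before left it, along the tool's axes as they then stand; what a row does not reach is not made up. A row lasts 1/12 s, in which the tool goes at most 41.7 mm and 7.16 degrees, less where a joint would pass 70% of its speed; a pose out of reach is approached as far as the arm can. A call is refused whole if a number of a shift passes 0.0417 or a number of a turn 7.16, either way. A call with a gripper value outside its range is refused whole. The fingers move at their own pace and stop on an object; "force" is the grip in N (left out, the last holds). Time passes only in rows, so rows that do not move let the fingers close. It gives the time, the measured TCP pose, the force, the opening and the grip force at its end, in the units of the state.
- status.read_state(): the state, without advancing time (a new reading comes with each control period).
- read_camera(name): name is "side" or "top"; returns a dict with "color" (384x512x3 uint8, red, green, blue), "intrinsics" (3x3 intrinsics, pixels), "world_from_camera" (4x4, takes a point from camera to world coordinates). Camera axes: x right, y up, looking along -z (the intrinsics and any distortion apply to the point x, -y, -z); pixel columns grow to the right and rows downward; lengths in m; the calibration is good to about 2 mm. A picture is of the moment at which its call begins. There is no depth.
- workorder.finish_job(): hands the job in; it is judged then, once.
Trained networks look in a picture, given as the dict that the camera call returned (one of the last four; its "shot" number tells which), for a name from the list of things; names that differ only in an ending like _2 or _b are one class to them, and where a whole thing is asked for, a point or a joint stands for the part that bears it (a point fixed in the world has none). Each returns a list of dicts, best first, with "score" (0 to 1); they miss things now and then, are a little off and sometimes report something else, mostly with a low value. They report only what shows in the picture. A call takes as long as a camera call.
- masks_of(picture, name): "mask" (384x512 bool, what is visible of it) and "bbox" ([left, top, right, bottom] in pixels, round what is visible of it).
The state is a dict: "time": time; "q": joint angles; "joint_vel": joint speeds; "joint_torque": joint torques, N m; "tool_pos": TCP position; "tcp_rot": TCP orientation; "wrist_force": force on the tool from outside, world axes, zero at the start; "torque": the same for the moment, N m; "width": opening from 0.0 (shut) to 1.0 (fully open); "grip_force": force on a finger pad.
Only numpy, scipy, OpenCV 4.12 (cv2) and the standard library are available. Lean on these libraries where they do the work, as an engineer would, in place of code of your own. Each camera call takes 0.05 s, during which the arm holds its last target. There are 200 camera calls.

## Working session

There is one attempt and no reset: what is moved stays moved. The work goes in short steps, Python scripts to look and compute and a tool call to move; the robot and the scene stay as the last step left them, time stands still between calls to the robot, and variables do not carry over. Pictures are saved under pics/ and viewed, at most 12 in all, crops included, and the job is handed in when it is done.

Besides the shell and the picture viewer there is one more tool, called by a JSON object that holds its "fn" and its "kwargs". drive_tool: Moves the arm, as the interface text tells. Its arguments: {"type":"object","properties":{"rows":{"type":"array"},"force":{"type":"number"}},"required":["rows"]}

```bash
mkdir -p pics; ls
cat > h.py <<'E'
import numpy as np, cv2
from workcell import status, read_camera, workorder, masks_of
def save(p,n): cv2.imwrite('pics/'+n,cv2.cvtColor(p['color'],cv2.COLOR_RGB2BGR))
def ray(p,uv):
    K=np.array(p['intrinsics']);T=np.array(p['world_from_camera'])
    d=np.linalg.inv(K)@[uv[0],uv[1],1]; d=T[:3,:3]@(d*[1,-1,-1]); return T[:3,3],d
def onz(p,uv,z):
    o,d=ray(p,uv); return o+d*(z-o[2])/d[2]
def proj(p,X):
    K=np.array(p['intrinsics']);T=np.array(p['world_from_camera'])
    c=T[:3,:3].T@(np.array(X)-T[:3,3]); c=K@(c*[1,-1,-1]); return c[:2]/c[2]
E
python3 - <<'E'
from h import *
a=read_camera('top');b=read_camera('side')
im=np.vstack([a['color'],b['color']]) 
save(a,'t0.png');save(b,'s0.png')
for p in (a,b):
  print({k:v for k,v in p.items() if k!='color'})
  for n in ['drawer_front','coin_tray','tray_grip','ink_bottle','candlestick','cotton_reel_1','cabinet_edge']:
    try:
      for m in masks_of(p,n)[:3]: print(n,m['score'],m['bbox'],cv2.minAreaRect(np.argwhere(m['mask'])[:,::-1].astype(np.float32)))
    except Exception as e: print(n,e)
print(status.read_state())
E
```

```text
pics
{'intrinsics': array([[478.1457172 ,   0.        , 255.26893288],
       [  0.        , 478.1457172 , 192.74752048],
       [  0.        ,   0.        ,   1.        ]]), 'world_from_camera': array([[ 0.0244805 ,  0.99121973, -0.12993904,  0.47294345],
       [-0.99969824,  0.02400859, -0.00519725,  0.0401987 ],
       [-0.00203197,  0.13002706,  0.99150836,  0.93491626],
       [ 0.        ,  0.        ,  0.        ,  1.        ]]), 'shot': 1}
drawer_front 0.65 [290.4, 160.3, 386.3, 192.1] ((340.1225891113281, 175.42108154296875), (18.148162841796875, 92.93693542480469), 81.67434692382812)
tray_grip 0.87 [173.2, 202.8, 251.2, 285.6] ((211.81753540039062, 241.38404846191406), (60.01708221435547, 68.77266693115234), 21.12472152709961)
ink_bottle 0.64 [220.0, 144.1, 246.1, 173.4] ((232.40000915527344, 157.8000030517578), (24.400001525878906, 24.0), 36.869895935058594)
candlestick 0.96 [132.2, 139.9, 176.8, 186.2] ((152.5, 163.0), (44.0, 45.0), 90.0)
cotton_reel_1 0.75 [198.4, 124.9, 217.8, 149.0] ((207.9000244140625, 137.30001831054688), (20.124608993530273, 15.652474403381348), 63
[... 1536 characters left out ...]
'time': 0.8, 'q': array([-1.33790288e+00,  2.63840941e-01,  1.60397622e+00, -2.25450777e-05,
        1.27370793e+00, -3.68801510e-02]), 'joint_vel': array([-2.71312215e-04,  7.74477179e-04, -9.87743826e-05, -1.87737911e-03,
        9.77573442e-04, -3.32635785e-04]), 'joint_torque': array([ 1.07311869e-03, -5.14979374e+01, -3.67698777e+01,  1.27777953e-04,
        5.25593350e-04, -5.66462930e-06]), 'tool_pos': array([ 0.17990154, -0.65059011,  0.23133242]), 'tcp_rot': array([ 3.11298607e+00,  4.22476484e-01, -2.33146646e-05]), 'wrist_force': array([-0.55683107,  0.19206774,  0.50627717]), 'torque': array([-0.06586419,  0.03452535, -0.01510833]), 'grip_force': 0.0, 'width': 0.9981289808607916}
```

View pics/t0.png

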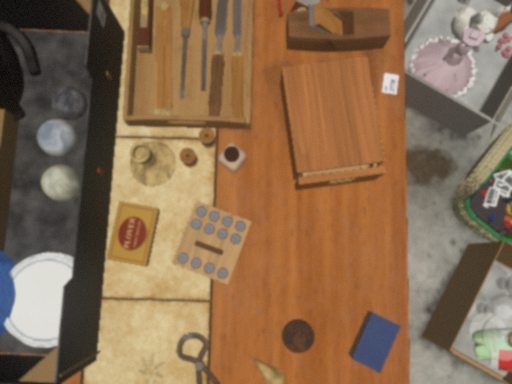

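View pics/s0.png

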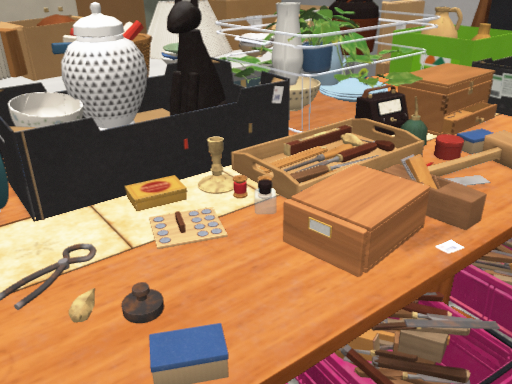

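The top view shows the tray at about (213,243) with its bar at (210,247), towards the robot. The cabinet is at (332,122), with its drawer front at (340,178) facing the robot. The ink bottle (232,154), the reels (207,135) and (188,156), and the candlestick (152,163) stand to the left of the cabinet. The side view agrees.

```bash
cat >> h.py <<'E'
from scipy.optimize import minimize
def Rz(a): return np.array([[np.cos(a),-np.sin(a),0],[np.sin(a),np.cos(a),0],[0,0,1]])
def box(x0,x1,y0,y1,z0,z1): return np.array([[x,y,z] for x in(x0,x1) for y in(y0,y1) for z in(z0,z1)])
def sil(p,boxes,v,S=4):
    im=np.zeros((384*S,512*S),np.uint8)
    for b in boxes:
        q=np.array([proj(p,Rz(v[2])@X+[v[0],v[1],0]) for X in b])
        cv2.fillConvexPoly(im,cv2.convexHull(np.round((q+.5)*S).astype(np.int32)),255)
    return cv2.resize(im,(512,384),interpolation=cv2.INTER_AREA)/255.
def fit(obs,boxes,v0):
    def c(v): return sum(np.abs(sil(p,boxes,v)-m).sum()/m.sum() for p,m in obs)
    s=np.array([v0]+[np.array(v0)+d for d in np.diag([.01,.01,.08])])
    r=minimize(c,v0,method='Nelder-Mead',options=dict(initial_simplex=s,xatol=1e-4,fatol=1e-4))
    return r.x,r.fun
TRAY=[box(-.065,.065,-.058,.058,0,.006),box(-.017,-.007,-.028,.028,0,.025)]
CAB=lambda d=0:[box(0,.2,-.08,.08,0,.09),box(-.0215-d,-.0075-d,-.08,.08,.006,.09)]
E
python3 - <<'E'
from h import *
a=read_camera('top');b=read_camera('side')
g=lambda p,n:(p,masks_of(p,n)[0]['mask'].astype(float))
ta,tb=g(a,'tray_grip'),g(b,'tray_grip'); ca,cb=g(a,'cabinet_edge'),g(b,'cabinet_edge')
t0=[*onz(a,(213,243),0)[:2],-.4]; c0=[*onz(a,(337,180),.09)[:2],.09]
for o in ([ta,tb],[ta],[tb]): print('tray',fit(o,TRAY,t0))
for o in ([ca,cb],[ca],[cb]): print('cab',fit(o,CAB(),c0))
v,_=fit([ta,tb],TRAY,t0);w,_=fit([ca,cb],CAB(),c0)
for p in (a,b):
  for bx,u in ((TRAY,v),(CAB(),w)):
    for x in bx:
      q=[proj(p,Rz(u[2])@X+[u[0],u[1],0]) for X in x]
      cv2.polylines(p['color'],[cv2.convexHull(np.round(q).astype(np.int32))],True,(0,255,0),1)
big=np.hstack([cv2.resize(a['color'][40:300,150:400],(400,416)),cv2.resize(b['color'][150:290,130:440],(400,416))])
cv2.imwrite('pics/f0.png',big[:,:,::-1])
for n,uv,z in (('ink',(232,154),.06),('reel1',(207.5,134.5),.042),('reel2',(188.5,156.5),.042),('candle',(152,163),.01)): print(n,onz(a,uv,z))
E
```

```text
tray (array([ 0.49931427,  0.1284108 , -0.33399678]), np.float64(0.08840593813048628))
tray (array([ 0.49789361,  0.12796482, -0.33206276]), np.float64(0.03896679260686249))
tray (array([ 0.50032003,  0.12898009, -0.34273231]), np.float64(0.036086423935989986))
cab (array([ 0.63716434, -0.10769109,  0.15683952]), np.float64(0.06519177785101431))
cab (array([ 0.63573856, -0.10775426,  0.15668417]), np.float64(0.022417137673574766))
cab (array([ 0.6407907 , -0.10572099,  0.16221301]), np.float64(0.02588832487309645))
ink [0.65943208 0.08996489 0.06      ]
reel1 [0.70017905 0.13905583 0.042     ]
reel2 [0.65643086 0.17360063 0.042     ]
candle [0.64825758 0.24965342 0.01      ]
```

View pics/f0.png

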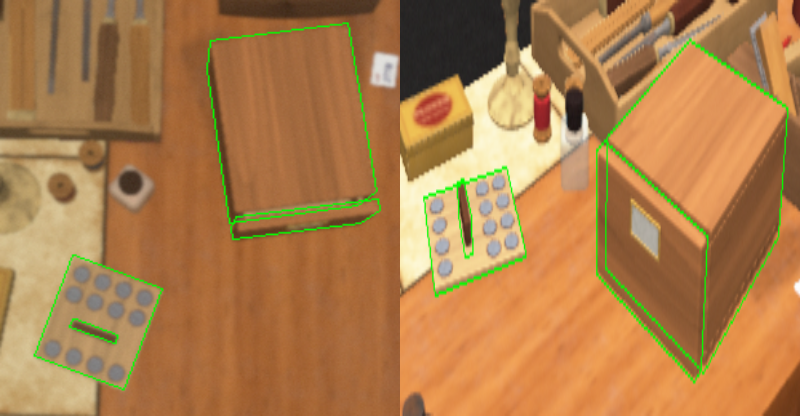

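{"fn": "drive_tool", "kwargs": {"rows": [[0,0,0,0.0315,-0.0257,0,0],[0,0,0,0.0315,-0.0257,0,0],[0,0,0,0.0315,-0.0257,0,0],[0,0,0,0.0315,-0.0257,0,0],[0,0,0,0.0315,-0.0257,0,0],[0,0,0,0.0315,-0.0257,0,0],[0,0,0,0.0315,-0.0257,0,0],[0,0,0,0.0315,-0.0257,0,0]]}}

```text
time: 1.77
tool_pos: [0.3687, -0.3836, 0.2316]
tcp_rot: [3.113, 0.422, 0.001]
wrist_force: [1.0, -1.1, -0.4]
width: 0.003
grip_force: 0.0
```

{"fn": "drive_tool", "kwargs": {"rows": [[0,0,0,0.0315,-0.0257,0,0],[0,0,0,0.0315,-0.0257,0,0],[0,0,0,0.0315,-0.0257,0,0],[0,0,0,0.0315,-0.0257,0,0],[0,0,0,0.0315,-0.0257,0,0],[0,0,0,0.0315,-0.0257,0,0],[0,0,0,0.0315,-0.0257,0,0],[0,0,0,0.0315,-0.0257,0,0]]}}

```text
time: 2.43
tool_pos: [0.557, -0.118, 0.2316]
tcp_rot: [3.113, 0.423, 0.001]
wrist_force: [0.6, 0.5, -0.0]
width: -0.0
grip_force: 0.0
```

{"fn": "drive_tool", "kwargs": {"rows": [[0,0,-6.96,0,0,0.02,0],[0,0,-6.96,0,0,0.02,0],[0,0,-6.96,0,0,0.02,0],[0,0,-6.96,0,0,0.02,0],[0,0,-6.96,0,0,0.02,0],[0,0,-6.96,0,0,0.02,0],[0,0,-6.96,0,0,0.02,0],[0,0,-6.96,0,0,0.02,0]]}}

```text
time: 3.1
tool_pos: [0.5562, -0.1199, 0.0706]
tcp_rot: [2.549, 1.835, 0.001]
wrist_force: [-0.4, -0.3, -0.1]
width: -0.001
grip_force: 0.0
```

{"fn": "drive_tool", "kwargs": {"rows": [[0,0,-6.96,0,0,0.01,0],[0,0,-6.96,0,0,0.01,0],[0,0,-6.96,0,0,0.01,0],[0,0,-6.96,0,0,0,0],[0,0,0,0,0,0,0]]}}

```text
time: 3.52
tool_pos: [0.5554, -0.1197, 0.0404]
tcp_rot: [-2.036, -2.39, 0.001]
wrist_force: [-0.3, 0.7, 0.1]
width: -0.004
grip_force: 0.0
```

{"fn": "drive_tool", "kwargs": {"rows": [[0,0,0,0,0.01,0,0],[0,0,0,0,0.01,0,0],[0,0,0,0,0.01,0,0],[0,0,0,0,0.003,0,0],[0,0,0,0,0.002,0,0],[0,0,0,0,0.001,0,0],[0,0,0,0,0.001,0,0]]}}

```text
time: 4.1
tool_pos: [0.5902, -0.1147, 0.042]
tcp_rot: [-2.038, -2.384, 0.008]
wrist_force: [-17.2, -4.5, 13.9]
width: 0.003
grip_force: 0.0
```

{"fn": "drive_tool", "kwargs": {"rows": [[0,0,0,0,-0.004,0,0],[0,0,0,0,-0.03,0,0],[0,0,0,0,-0.04,0,0],[0,0,0,0,-0.04,0,0],[0,0,0,0,-0.03,-0.03,0],[0,0,0,0,0,-0.04,0],[0,0,0,0,0,-0.04,0],[0,0,0,0,0,-0.04,0]]}}

```text
time: 4.77
tool_pos: [0.451, -0.1365, 0.1929]
tcp_rot: [2.043, 2.386, 0.001]
wrist_force: [1.2, -0.9, 0.7]
width: 0.004
grip_force: 0.0
```

Run:
```python
from h import *
b=read_camera('side');a=read_camera('top');save(b,'s1.png')
cv2.imwrite('pics/c1.png',cv2.resize(np.hstack([a['color'],b['color']]),(800,300))[:,:,::-1])
print(status.read_state()['tool_pos'])
```

```text
[ 0.4574467  -0.13859325  0.2001433 ]
```

View pics/c1.png

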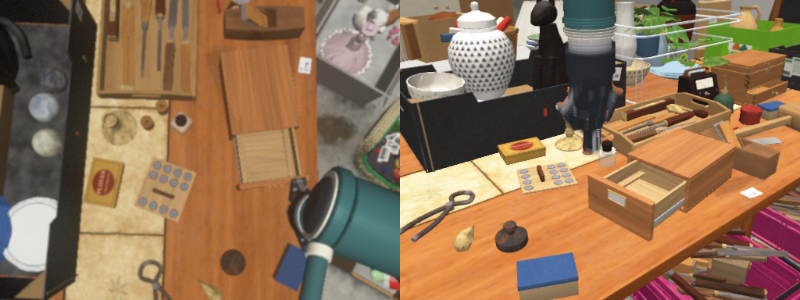

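The drawer has sprung open: the side view shows it out, and nothing else has moved. Next I grip the tray.

{"fn": "drive_tool", "kwargs": {"rows": [[0,0,0,0.0375,0.0104,0,0.45],[0,0,0,0.0375,0.0104,0,0.45],[0,0,0,0.0375,0.0104,0,0.45],[0,0,0,0.0375,0.0104,0,0.45],[0,0,0,0.0375,0.0104,0,0.45],[0,0,0,0.0375,0.0104,0,0.45],[0,0,0,0.0375,0.0104,0,0.45]]}}

```text
time: 5.45
tool_pos: [0.4829, 0.1367, 0.1914]
tcp_rot: [2.041, 2.387, 0.003]
wrist_force: [-0.6, 0.2, 0.2]
width: 0.447
grip_force: 0.0
```

{"fn": "drive_tool", "kwargs": {"rows": [[0,0,7.1,0,0,0.03,0.45],[0,0,7.1,0,0,0.03,0.45],[0,0,7.1,0,0,0.03,0.45],[0,0,7.1,0,0,0.03,0.45],[0,0,0,0,0,0,0.45]]}}

```text
time: 5.87
tool_pos: [0.4775, 0.1338, 0.065]
tcp_rot: [-2.564, -1.808, 0.015]
wrist_force: [-1.5, -1.1, -0.5]
width: 0.454
grip_force: 0.0
```

Run:
```python
from h import *
from scipy.spatial.transform import Rotation as R
s=status.read_state();T=R.from_rotvec(s['tcp_rot']).as_matrix();print(s['tool_pos'],np.degrees(np.arctan2(T[1,1],T[0,1])))
print(T.T@(np.array([.4877,.132,.009])-s['tool_pos']))
b=read_camera('side');save(b,'s2.png')
```

```text
[0.47748348 0.13380648 0.06497349] -19.61131126180269
[0.00203586 0.01072874 0.05586969]
```

View pics/s2.png

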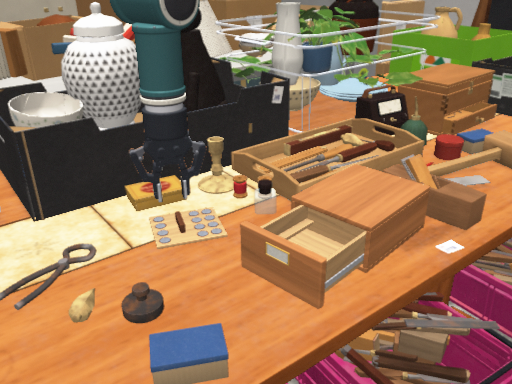

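The gripper stands open above the tray, with its fingers at about (165–195,195) and the bar at (180,222). The drawer is fully open.

{"fn": "drive_tool", "kwargs": {"rows": [[0,0,0,0.002,0.0107,0,0.45],[0,0,0,0,0,0.02,0.45],[0,0,0,0,0,0.018,0.45],[0,0,0,0,0,0.008,0.45],[0,0,0,0,0,0,0.45]]}}

```text
time: 6.33
tool_pos: [0.4936, 0.1323, 0.025]
tcp_rot: [2.563, 1.816, 0.0]
wrist_force: [-0.9, -0.5, -0.4]
width: 0.451
grip_force: 0.0
```

Run:
```python
from h import *
from scipy.spatial.transform import Rotation as R
s=status.read_state();T=R.from_rotvec(s['tcp_rot']).as_matrix();print(s['tool_pos'],s['wrist_force'],T[:,2])
print(T.T@(np.array([.4877,.132,.009])-s['tool_pos']))
b=read_camera('side');a=read_camera('top')
cv2.imwrite('pics/g.png',np.hstack([cv2.resize(b['color'][120:270,100:280],(500,417)),cv2.resize(a['color'][180:300,150:270],(300,417))])[:,:,::-1])
```

```text
[0.49358319 0.13234054 0.02504001] [-0.91872799 -0.52579057 -0.37539049] [ 2.89951880e-04  5.19102060e-05 -9.99999957e-01]
[-0.00227442 -0.00544153  0.01603828]
```

View pics/g.png

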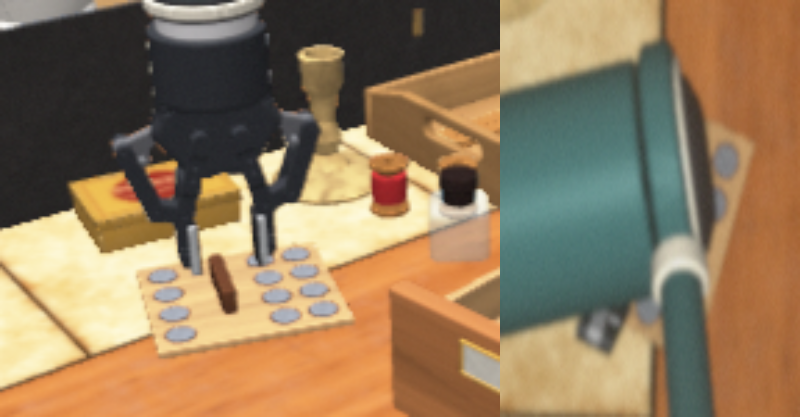

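The open fingers straddle the bar, slightly too far along x. I correct that and go down.

{"fn": "drive_tool", "kwargs": {"rows": [[0,0,0,-0.0023,-0.0054,0.006,0.45],[0,0,0,0,0,0.006,0.45],[0,0,0,0,0,0.003,0.45],[0,0,0,0,0,0,0.45],[0,0,0,0,0,0,0.45]]}}

```text
time: 6.85
tool_pos: [0.4865, 0.132, 0.0095]
tcp_rot: [-2.564, -1.815, 0.001]
wrist_force: [0.6, -0.9, 0.5]
width: 0.449
grip_force: 0.0
```

{"fn": "drive_tool", "kwargs": {"rows": [[0,0,0,0,0,0,0.15],[0,0,0,0,0,0,0],[0,0,0,0,0,0,0],[0,0,0,0,0,0,0],[0,0,0,0,0,0,0],[0,0,0,0,0,0,0]], "force": 60}}

```text
time: 7.35
tool_pos: [0.4873, 0.1322, 0.0102]
tcp_rot: [2.564, 1.815, 0.001]
wrist_force: [-0.6, -0.8, 3.3]
width: 0.095
grip_force: 61.4
```

{"fn": "drive_tool", "kwargs": {"rows": [[0,0,0,0,0,-0.01,0],[0,0,0,0,0,-0.025,0],[0,0,0,0,0,-0.03,0],[0,0,0,0,0,-0.03,0],[0,0,0,0,0,-0.03,0],[0,0,0,0,0,-0.03,0],[0,0,0,0,0,-0.01,0],[0,0,0,0,0,0,0]]}}

```text
time: 8.02
tool_pos: [0.4891, 0.1326, 0.1785]
tcp_rot: [2.562, 1.813, 0.01]
wrist_force: [0.9, -0.1, -1.3]
width: 0.097
grip_force: 61.0
```

{"fn": "drive_tool", "kwargs": {"rows": [[0,0,-5.7,0,0,0,0],[0,0,-5.7,0,0,0,0],[0,0,-5.7,0,0,0,0],[0,0,-5.7,0,0,0,0],[0,0,-5.7,0,0,0,0],[0,0,0,0,0,0,0],[0,0,0,0,0,0,0]]}}

```text
time: 8.6
tool_pos: [0.4853, 0.1317, 0.1725]
tcp_rot: [-2.04, -2.386, 0.005]
wrist_force: [0.6, -0.4, -0.5]
width: 0.098
grip_force: 60.9
```

```bash
cat >> h.py <<'E'
from scipy.spatial.transform import Rotation as R
EDGE=np.array([.6375,-.1075]);YAW=.158
B=np.array([-.012,0,.010]) # TCP in tray frame
def tgt(x0,h,th,dy=0):
    Rt=Rz(YAW)@R.from_euler('y',th,degrees=True).as_matrix()
    o=np.append(EDGE,0)+Rz(YAW)@[x0,dy,.042+h]
    tp=o+Rt@B
    return tp,np.column_stack([Rt[:,1],Rt[:,0],-Rt[:,2]])
def go(*a):
    s=status.read_state();T=R.from_rotvec(s['tcp_rot']).as_matrix()
    p,Q=tgt(*a); print('shift',np.round(T.T@(p-s['tool_pos']),4),'turn',np.round(np.degrees(R.from_matrix(T.T@Q).as_rotvec()),2),'F',np.round(s['wrist_force'],1))
E
python3 - <<'E'
from h import *
s=status.read_state();print(s['tool_pos'],s['tcp_rot'],s['width'],s['grip_force'])
b=read_camera('side')
m=masks_of(b,'tray_grip')
# compare tray mask with the expected tray held flat
t,Q=tgt(-.08,.09,0); T=R.from_rotvec(s['tcp_rot']).as_matrix();yaw=np.arctan2(T[1,1],T[0,1])
o=s['tool_pos']-Rz(yaw)@B
bx=[x+[0,0,o[2]] for x in TRAY]
if m: print(m[0]['score'],m[0]['bbox'],fit([(b,m[0]['mask'].astype(float))],bx,[o[0],o[1],yaw]))
print(o,yaw)
go(-.09,.09,0)
E
```

```text
[0.4852862  0.13174236 0.17250362] [-2.04044511 -2.3856913   0.00482522] 0.097975922191337 60.877368450164795
0.93 [128.4, 127.3, 225.3, 167.1] (array([0.49939748, 0.13337784, 0.14525603]), np.float64(0.11911581111845487))
[0.49714106 0.13360308 0.16250362] 0.15568773802424454
shift [-0.2602  0.0106  0.0314] turn [-0.13  0.01 -0.11] F [ 0.6 -0.4 -1.5]
```

{"fn": "drive_tool", "kwargs": {"rows": [[0,0,0,-0.0325,0.0013,0,0],[0,0,0,-0.0325,0.0013,0,0],[0,0,0,-0.0325,0.0013,0,0],[0,0,0,-0.0325,0.0013,0,0],[0,0,0,-0.0325,0.0013,0,0],[0,0,0,-0.0325,0.0013,0,0],[0,0,0,-0.0325,0.0013,0,0],[0,0,0,-0.0325,0.0013,0,0]]}}

```text
time: 9.37
tool_pos: [0.5379, -0.1246, 0.1743]
tcp_rot: [-2.041, -2.388, 0.0]
wrist_force: [0.7, 0.8, -0.8]
width: 0.093
grip_force: 60.9
```

{"fn": "drive_tool", "kwargs": {"rows": [[5,0,0,0,0,0,0],[5,0,0,0,0,0,0],[5,0,0,0,0,0,0],[5,0,0,0,0,0,0],[5,0,0,0,0,0,0],[0,0,0,0,0,0,0],[0,0,0,0,0,0,0]]}}

```text
time: 9.95
tool_pos: [0.5384, -0.1227, 0.1727]
tcp_rot: [-1.829, -2.144, 0.476]
wrist_force: [0.1, 0.2, -1.3]
width: 0.096
grip_force: 60.8
```

Run:
```python
from h import *
b=read_camera('side');a=read_camera('top')
go(-.08,.06,25);go(-.08,.043,25)
g=lambda p,n:(p,masks_of(p,n)[0]['mask'].astype(float))
cv2.imwrite('pics/p.png',np.hstack([cv2.resize(b['color'][70:300,150:430],(500,411)),cv2.resize(a['color'][60:260,230:400],(300,411))])[:,:,::-1])
```

```text
shift [-0.0004  0.0376  0.0469] turn [ 0.05  0.   -0.01] F [ 0.7 -0.1 -0.6]
shift [-0.0004  0.0447  0.0623] turn [ 0.05  0.   -0.01] F [ 0.7 -0.1 -0.6]
```

View pics/p.png

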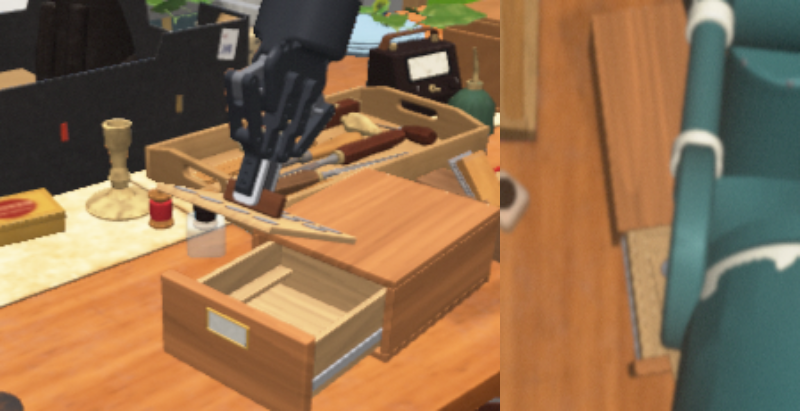

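The tray is held level across, tilted far edge down, above the open drawer. I lower it into the start of the insertion.

{"fn": "drive_tool", "kwargs": {"rows": [[0,0,0,0,0.0095,0.0117,0],[0,0,0,0,0.0095,0.0117,0],[0,0,0,0,0.0095,0.0117,0],[0,0,0,0,0.009,0.0117,0],[0,0,0,0,0.0035,0.0077,0],[0,0,0,0,0.0035,0.0077,0],[0,0,0,0,0,0,0]]}}

```text
time: 10.63
tool_pos: [0.5503, -0.1205, 0.0969]
tcp_rot: [-1.827, -2.143, 0.478]
wrist_force: [-0.8, 0.3, -1.4]
width: 0.099
grip_force: 60.9
```

Run:
```python
from h import *
go(-.08,.043,25);go(-.042,.035,25)
```

```text
shift [-0.0009  0.0005 -0.0027] turn [-0.23 -0.07  0.06] F [-0.8  0.3 -1.4]
shift [-0.0009  0.0382 -0.0116] turn [-0.23 -0.07  0.06] F [-0.8  0.3 -1.4]
```

{"fn": "drive_tool", "kwargs": {"rows": [[0,0,0,-0.0009,0.0063,-0.002,0],[0,0,0,0,0.0064,-0.002,0],[0,0,0,0,0.0064,-0.002,0],[0,0,0,0,0.0064,-0.002,0],[0,0,0,0,0.0064,-0.002,0],[0,0,0,0,0.0063,-0.0016,0],[0,0,0,0,0,0,0]]}}

```text
time: 11.22
tool_pos: [0.5927, -0.1152, 0.0938]
tcp_rot: [-1.83, -2.147, 0.475]
wrist_force: [1.1, -0.5, -0.7]
width: 0.096
grip_force: 60.9
```

Run:
```python
from h import *
for a in ((-.042,.035,25),(-.0425,.018,13),(-.0435,.002,0)): go(*a)
b=read_camera('side')
cv2.imwrite('pics/q.png',cv2.resize(b['color'][100:300,220:440],(660,600))[:,:,::-1])
```

```text
shift [ 0.0006 -0.0017  0.0038] turn [0.08 0.03 0.04] F [ 1.1 -0.5 -0.7]
shift [0.0006 0.0032 0.0221] turn [-11.92   0.03   0.05] F [ 1.1 -0.5 -0.7]
shift [0.0006 0.0077 0.0403] turn [-2.492e+01  2.000e-02  5.000e-02] F [ 1.1 -0.5 -0.7]
```

View pics/q.png

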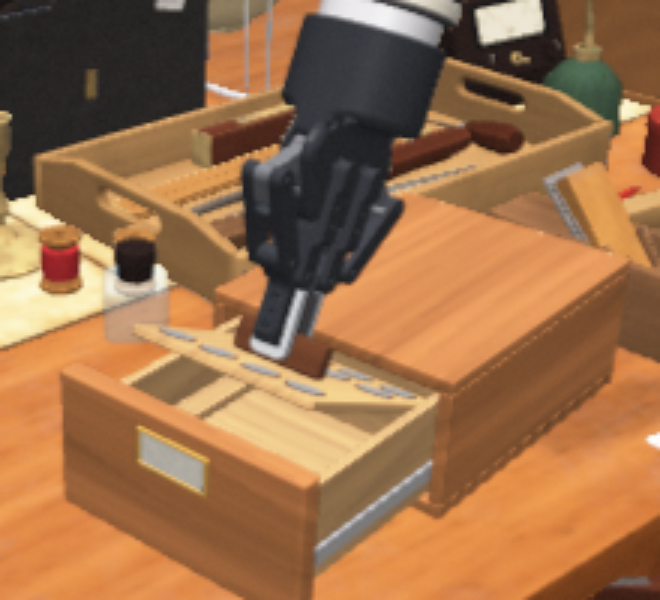

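The far edge is under the top and the near edge is inside the front board. I let it down in two stages.

{"fn": "drive_tool", "kwargs": {"rows": [[-3,0,0,0,0.0005,0.0055,0],[-3,0,0,0,0.0005,0.0055,0],[-3,0,0,0,0.0005,0.0055,0],[-3,0,0,0,0,0.0055,0],[0,0,0,0,0,0,0],[0,0,0,0,0,0,0]]}}

```text
time: 11.77
tool_pos: [0.5837, -0.1166, 0.073]
tcp_rot: [-1.936, -2.268, 0.26]
wrist_force: [-1.0, 0.1, -0.9]
width: 0.096
grip_force: 60.9
```

Run:
```python
from h import *
for a in ((-.0425,.018,13),(-.0435,.009,6),(-.0435,.002,0)): go(*a)
```

```text
shift [ 0.0005  0.0027 -0.    ] turn [-0.11 -0.02 -0.01] F [-1.   0.1 -0.9]
shift [0.0005 0.0026 0.0105] turn [-7.11 -0.01 -0.01] F [-1.   0.1 -0.9]
shift [0.0005 0.0034 0.0187] turn [-1.311e+01 -1.000e-02 -1.000e-02] F [-1.   0.1 -0.9]
```

{"fn": "drive_tool", "kwargs": {"rows": [[-3.3,0,0,0.0003,0.0005,0.0045,0],[-3.3,0,0,0,0.0005,0.0045,0],[-3.3,0,0,0,0.0004,0.0045,0],[-3.2,0,0,0,0,0.0035,0],[0,0,0,0,0,0,0],[0,0,0,0,0,0,0],[0,0,0,0,0,0,0]]}}

```text
time: 12.35
tool_pos: [0.5848, -0.1165, 0.0564]
tcp_rot: [2.038, 2.39, 0.001]
wrist_force: [-0.7, 1.2, -0.7]
width: 0.104
grip_force: 60.9
```

Run:
```python
from h import *
go(-.0435,0.0,0); b=read_camera('side'); go(-.0435,0,0); go(-.0435,0,0)
cv2.imwrite('pics/r.png',cv2.resize(b['color'][100:300,220:440],(660,600))[:,:,::-1])
```

```text
shift [ 0.0006 -0.002   0.0044] turn [0.07 0.02 0.03] F [-0.7  1.2 -0.7]
shift [ 0.0005 -0.0021  0.0044] turn [0.06 0.01 0.04] F [-0.5 -0.9 -0.7]
shift [ 0.0005 -0.0021  0.0044] turn [0.06 0.01 0.04] F [-0.5 -0.9 -0.7]
```

View pics/r.png

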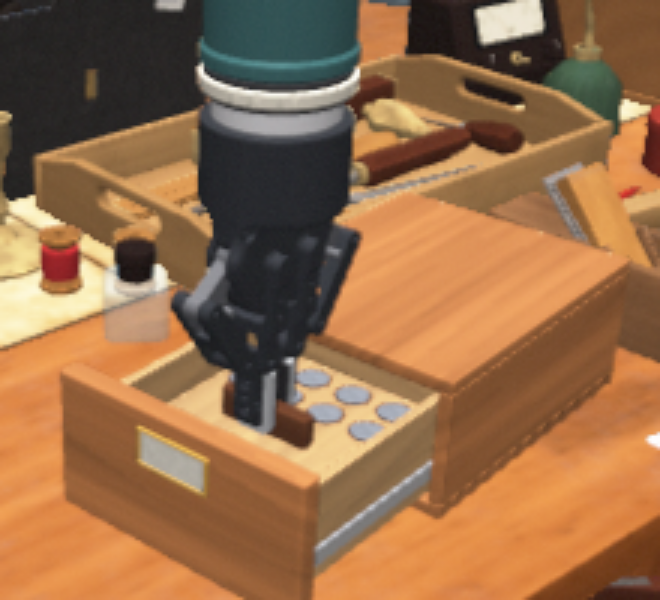

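The tray is level inside the drawer, about 4 mm above the ledges. I set it down and let go.

{"fn": "drive_tool", "kwargs": {"rows": [[0,0,0,0.0005,-0.002,0.001,0],[0,0,0,0,0,0.0015,0],[0,0,0,0,0,0.001,0],[0,0,0,0,0,0.0005,0],[0,0,0,0,0,0,0],[0,0,0,0,0,0,0]]}}

```text
time: 12.9
tool_pos: [0.5821, -0.1161, 0.0522]
tcp_rot: [2.038, 2.389, 0.003]
wrist_force: [0.7, 0.3, 2.6]
width: 0.099
grip_force: 61.4
```

Contact with the ledges (about 3 N up). I open the fingers partly.

{"fn": "drive_tool", "kwargs": {"rows": [[0,0,0,0,0,0,0.2],[0,0,0,0,0,0,0.35],[0,0,0,0,0,0,0.35],[0,0,0,0,0,0,0.35],[0,0,0,0,0,0,0.35]]}}

```text
time: 13.32
tool_pos: [0.5816, -0.1162, 0.0516]
tcp_rot: [2.038, 2.389, 0.002]
wrist_force: [0.1, 0.2, 0.0]
width: 0.349
grip_force: 0.0
```

{"fn": "drive_tool", "kwargs": {"rows": [[0,0,0,0,0,-0.01,0.35],[0,0,0,0,0,-0.03,0.35],[0,0,0,0,0,-0.04,0.35],[0,0,0,0,0,-0.04,0.35],[0,0,0,0,-0.035,0,0],[0,0,0,0,-0.035,0,0],[0,0,0,0,-0.035,0,0],[0,0,0,0,-0.035,0,0]]}}

```text
time: 13.98
tool_pos: [0.4422, -0.1384, 0.1726]
tcp_rot: [2.036, 2.389, 0.003]
wrist_force: [-0.1, -0.5, 0.6]
width: -0.005
grip_force: 0.0
```

Run:
```python
from h import *
b=read_camera('side');a=read_camera('top')
s=status.read_state();print(s['tool_pos'],s['tcp_rot'])
cv2.imwrite('pics/u.png',np.hstack([cv2.resize(b['color'][120:300,220:440],(500,409)),cv2.resize(a['color'][60:260,250:400],(300,409))])[:,:,::-1])
for d in (-.1265,-.2): print(np.append(EDGE,0)+Rz(YAW)@[d,0,.04])
```

```text
[ 0.4380682  -0.13797767  0.17096375] [-2.03921024e+00 -2.38711805e+00  1.14813060e-03]
[ 0.51257569 -0.12740394  0.04      ]
[ 0.43999121 -0.13896869  0.04      ]
```

View pics/u.png

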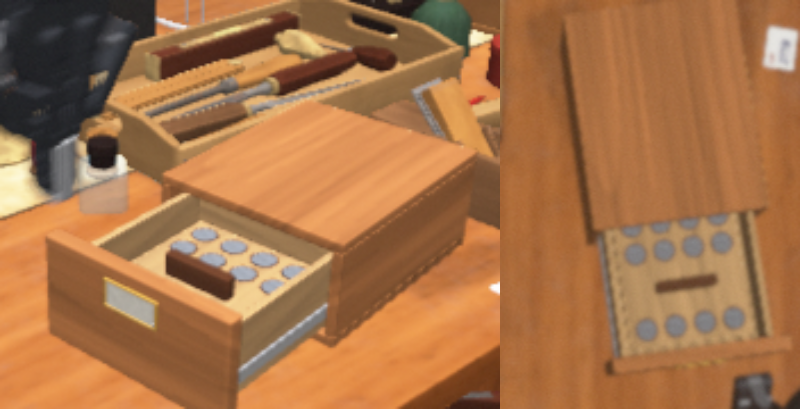

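The tray lies flat in the drawer with even gaps all round: bar at (200,272) in the side crop, all wells visible, drawer fully open. Next I push the drawer in.

{"fn": "drive_tool", "kwargs": {"rows": [[0,0,0,0,0,0.03,0],[0,0,0,0,0,0.035,0],[0,0,0,0,0,0.035,0],[0,0,0,0,0,0.03,0],[0,0,0,0,0.01,0,0],[0,0,0,0,0.015,0,0],[0,0,0,0,0.01,0,0],[0,0,0,0,0.005,0,0]]}}

```text
time: 14.75
tool_pos: [0.4863, -0.1324, 0.0438]
tcp_rot: [2.035, 2.388, 0.004]
wrist_force: [-2.4, -1.3, 4.2]
width: 0.003
grip_force: 0.0
```

{"fn": "drive_tool", "kwargs": {"rows": [[0,0,0,0,0.005,0,0],[0,0,0,0,0.006,0,0],[0,0,0,0,0.007,0,0],[0,0,0,0,0.008,0,0],[0,0,0,0,0.008,0,0],[0,0,0,0,0.008,0,0],[0,0,0,0,0.008,0,0],[0,0,0,0,0.008,0,0]]}}

```text
time: 15.42
tool_pos: [0.5418, -0.1235, 0.0438]
tcp_rot: [2.036, 2.388, 0.002]
wrist_force: [-2.9, -2.4, 5.2]
width: -0.002
grip_force: 0.0
```

Run:
```python
from h import *
s=status.read_state();print(Rz(-YAW)@(s['tool_pos']-np.append(EDGE,0)),s['wrist_force'])
```

```text
[-0.09707784 -0.00076156  0.04382318] [-2.85927396 -2.41819758  5.20625683]
```

{"fn": "drive_tool", "kwargs": {"rows": [[0,0,0,0,0.008,0,0],[0,0,0,0,0.008,0,0],[0,0,0,0,0.007,0,0],[0,0,0,0,0.006,0,0],[0,0,0,0,0.004,0,0],[0,0,0,0,0.002,0,0],[0,0,0,0,0.001,0,0],[0,0,0,0,0,0,0]]}}

```text
time: 16.08
tool_pos: [0.5775, -0.1176, 0.0438]
tcp_rot: [2.036, 2.387, 0.004]
wrist_force: [-2.6, -1.8, 5.7]
width: -0.002
grip_force: 0.0
```

{"fn": "drive_tool", "kwargs": {"rows": [[0,0,0,0,0.001,0,0],[0,0,0,0,0.001,0,0],[0,0,0,0,0.001,0,0],[0,0,0,0,0,0,0]]}}

```text
time: 16.42
tool_pos: [0.5803, -0.1172, 0.0438]
tcp_rot: [2.036, 2.387, 0.004]
wrist_force: [-2.4, -1.3, 5.2]
width: 0.001
grip_force: 0.0
```

{"fn": "drive_tool", "kwargs": {"rows": [[0,0,0,0,0.001,0,0],[0,0,0,0,0.001,0,0],[0,0,0,0,0.001,0,0],[0,0,0,0,0.001,0,0],[0,0,0,0,0,0,0]]}}

```text
time: 16.83
tool_pos: [0.5842, -0.1165, 0.0438]
tcp_rot: [2.036, 2.387, 0.004]
wrist_force: [-2.1, -1.3, 5.5]
width: 0.001
grip_force: 0.0
```

{"fn": "drive_tool", "kwargs": {"rows": [[0,0,0,0,0.001,0,0],[0,0,0,0,0.001,0,0],[0,0,0,0,0.001,0,0],[0,0,0,0,0,0,0]]}}

```text
time: 17.17
tool_pos: [0.5871, -0.116, 0.0438]
tcp_rot: [2.036, 2.387, 0.004]
wrist_force: [-3.1, -1.3, 4.9]
width: -0.003
grip_force: 0.0
```

{"fn": "drive_tool", "kwargs": {"rows": [[0,0,0,0,0.001,0,0],[0,0,0,0,0.001,0,0],[0,0,0,0,0,0,0]]}}

```text
time: 17.42
tool_pos: [0.5891, -0.1158, 0.0438]
tcp_rot: [2.036, 2.387, 0.003]
wrist_force: [-3.3, -1.6, 6.0]
width: -0.005
grip_force: 0.0
```

{"fn": "drive_tool", "kwargs": {"rows": [[0,0,0,0,0.001,0,0],[0,0,0,0,0.001,0,0],[0,0,0,0,0,0,0]]}}

```text
time: 17.67
tool_pos: [0.591, -0.1154, 0.0438]
tcp_rot: [2.036, 2.387, 0.003]
wrist_force: [-2.5, -3.1, 5.0]
width: 0.003
grip_force: 0.0
```

{"fn": "drive_tool", "kwargs": {"rows": [[0,0,0,0,0.001,0,0],[0,0,0,0,0.001,0,0],[0,0,0,0,0,0,0]]}}

```text
time: 17.92
tool_pos: [0.5922, -0.1152, 0.0438]
tcp_rot: [2.037, 2.389, 0.002]
wrist_force: [-4.3, -2.7, 7.7]
width: -0.001
grip_force: 0.0
```

{"fn": "drive_tool", "kwargs": {"rows": [[0,0,0,0,0.001,0,0],[0,0,0,0,0,0,0]]}}

```text
time: 18.08
tool_pos: [0.5922, -0.1152, 0.0438]
tcp_rot: [2.038, 2.39, -0.0]
wrist_force: [-8.2, -3.6, 9.8]
width: -0.001
grip_force: 0.0
```

Position stopped growing while force rises, so it is at the stop. I let go once, quickly.

{"fn": "drive_tool", "kwargs": {"rows": [[0,0,0,0,-0.005,0,0],[0,0,0,0,-0.02,0,0],[0,0,0,0,-0.04,0,0],[0,0,0,0,-0.04,0,0],[0,0,0,0,-0.04,-0.01,0],[0,0,0,0,0,-0.04,0],[0,0,0,0,0,0,0],[0,0,0,0,0,0,0]]}}

```text
time: 18.75
tool_pos: [0.4506, -0.1379, 0.094]
tcp_rot: [2.036, 2.385, 0.006]
wrist_force: [0.4, -0.7, -0.2]
width: 0.003
grip_force: 0.0
```

Run:
```python
from h import *
b=read_camera('side');a=read_camera('top')
m=masks_of(b,'cabinet_edge')[0]['mask'].astype(float)
for d in (-.005,0,.005,.02,.1): print(d,fit([(b,m)],CAB(d),[.6375,-.1075,.158])[1], np.abs(sil(b,CAB(d),[.639,-.1065,.16])-m).sum())
cv2.imwrite('pics/v.png',np.hstack([cv2.resize(b['color'][120:300,220:440],(500,409)),cv2.resize(a['color'][60:260,250:400],(300,409))])[:,:,::-1])
```

```text
-0.005 0.023241309440891537 330.078431372549
0 0.019834736908757044 253.41568627450982
0.005 0.027417561929687553 482.5176470588235
0.02 0.061760132829593986 1247.2823529411764
0.1 0.41240071198913714 4740.658823529412
```

View pics/v.png

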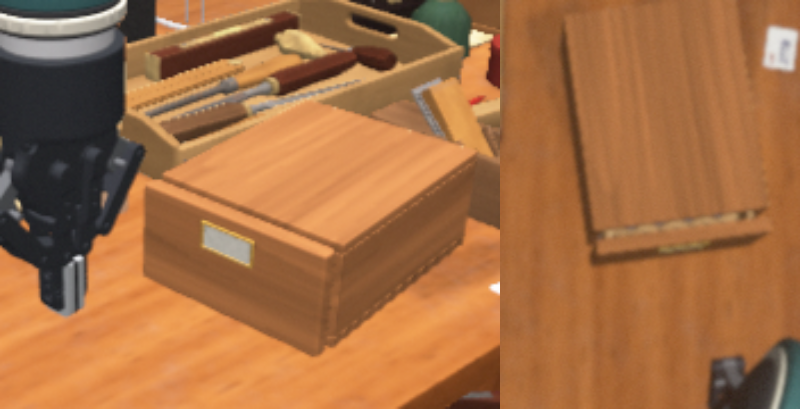

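The drawer is shut with only the small latch gap at its front. It stayed shut after the release, and the gripper is well clear.

```bash
python3 -c "
from h import *
print(workorder.finish_job())"
```

```text
the job is handed in; nothing more can be done
None
```

The tray was set flat in the drawer, and the drawer is latched shut and stayed shut after I let go. I handed the job in at about 19 s; the bystanders were never touched, and no verdict was returned.

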